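# Hang the spoon caddy on its two-pin stand

### The arm

A 7-joint arm with a two-finger parallel gripper is mounted at the origin on the work surface. World frame = base frame: x ahead of the robot, y to its left, z up, the work surface at z = 0. Lengths are in m, angles in rad, forces in N, time in s.
With the tool pointing down it reaches from about 0.4 to 0.85 m from the base axis. Payload 10.4 kg.
Tool frame: the origin (TCP) lies on the centre line of the jaws, within the pads' length; the fingertips stand 19 mm ahead of it and the grasp point (between the pads) is the TCP; z points along the fingers, y is the direction in which the jaws open and shut (so a half turn about z gives the same grasp; the last joint's range is limited). The gripper opens to 87 mm and grips with 3 to 60 N. Pads are 19 mm wide; open, the fingers measure 117 mm over their backs; the gripper's body (75 mm by 190 mm) begins 51 mm behind the grasp point.
Start: joints at [1.19, 0.332, -0.065, 1.46, 0.022, 1.35, -0.088], TCP at [0.219, -0.585, 0.242] pointing down, gripper open.
Joint ranges: [-2.6, 2.6], [-0.5, 2.12], [-1.47, 1.34], [0.16, 2.42], [-1.27, 4.41], [0.06, 2.06], [-2.6, 2.6]. Speed limits (rad/s): [2.22, 2.22, 2.79, 2.79, 3.14, 3.14, 3.14].

### API

Orientations are given as [roll, pitch, yaw] about the fixed x, y, z axes, in that order (R = Rz(yaw) Ry(pitch) Rx(roll)).
In Python, from cell import bot, monitor, viewer, hand_in gives the robot as it stands. Calls block until the motion is done:
- bot.reach(position, orientation): joint-space move of the TCP to a pose.
- bot.move_l(position, ori=None, rate=0.15, contact_N=None): straight line of the TCP; ori=None keeps the orientation; rate is the mean speed in m/s. With contact_N (N) it stops when the force on the tool has changed by that much, and returns True; else False.
- bot.movej(angles): joint-space move.
- bot.grip(opening, squeeze=None): finger opening in m; squeeze is the grip in N (None keeps the last); returns when the fingers have stopped.
- bot.dwell(seconds).
- bot.inverse_kinematics(position, orientation): joint angles nearest the present ones, or None.
- monitor.read_state(): the state.
- viewer.camera(name): name is "scene" or "top" or "wrist"; returns the picture (400x640x3 uint8, red, green, blue); there is no depth.
- viewer.camera_model(name): a dict with "camera_matrix" (3x3 intrinsics, pixels), "xyz" and "orientation" of the camera in the world; the wrist camera has in their place "hand_eye" (4x4, takes a point from camera to tool coordinates, whose origin is the TCP and whose axes are the flange's). Camera axes: x right, y down, z forward; pixel columns grow to the right and rows downward; lengths in m; the calibration is good to about 2 mm. A picture is of the moment at which its call begins: read the wrist's pose just before it. camera_model takes no time and is no camera call.
A pose or a line that the arm cannot do raises bot.PlanningError and nothing moves.
- hand_in(): hands the job in, once; it reports no verdict.
The state is a dict: "time": time; "qpos": joint angles; "joint_velocities": joint speeds; "joint_torque": joint torques, N m; "position": TCP position; "orientation": TCP orientation; "wrist_force": force on the tool from outside, world axes, zero at the start; "moment": the same for the moment, N m; "width": finger opening in m.
Only numpy, scipy, OpenCV 4.12 (cv2) and the standard library are available. Lean on these libraries where they do the work, as an engineer would, in place of code of your own. Each camera call takes 0.05 s, during which the arm holds its last target. There are 200 camera calls.

### The job

Hang the white spoon caddy on the stand: both ear holes go down over the two upright pins, so that it hangs level between the posts with both ears resting fully on the cross bars. Leave the green caddy and the sippy cup standing where they are.

Things in the scene. Friction and masses are not known exactly. Their poses are not given: they have to be found in the camera images.
- white_caddy_mid (a point): Centre (35 mm up) of the loose white spoon caddy: upright open pocket 44 (x) x 72 (y) x 70 mm high, 3 mm walls, about 150 g; grip it from above across the 44. Flush with the rim, a 52 x 52 x 8 mm ear at each y end (176 mm over both) has a vertical 30 mm round through-hole, 62 mm from the centre along y. Ear undersides 27 mm above this point. z up; ends alike, hangs either way round.
- stand: Fixed stand; origin under its centre, on the table, z up. Wood base 110 (x) x 180 (y) x 16 mm. At y = +-62 mm a steel post, 16 mm square, carries a cross bar 76 (x) x 20 (y) mm, top face 130 mm up. From each bar's middle a 10 mm brass pin rises to 155 mm. Open between the posts. Hung home, the caddy's centre is 103 mm above this origin, its y axis along the stand's.
- green_caddy_mid (a point): Centre (35 mm up) of a loose green caddy of the same size and shape, but its ears have no holes. Bystander: leave it standing.
- cup_mid (a point): Centre (55 mm up) of a green sippy cup with white lid and closed flip spout, 72 mm wide and 114 mm high, loose and upright. Bystander: leave it standing.
Not all that is in view belongs to the job. What is shaped like the part that bears white_caddy_mid but purple or yellow is not meant.

How it is judged:
By the outcome, as a careful person would: the job done as asked, in the order asked, and still so for the second after the job is handed in, with the robot touching nothing.
It also fails if it takes over 48 s, if anything falls off the work surface, if the arm or the gripper's body presses on something with over 40 N, if the wrist force passes 120 N, or if a joint passes its speed limit or range.

## Working session

There is one attempt and no reset: what is moved stays moved. The work goes in short steps, each a Python script; the robot and the scene stay as the last script left them, time stands still between calls to the robot, and variables do not carry over. Pictures are saved under pics/ and viewed, about 8 in all and at most 12, crops included, and the job is handed in when it is done.

```bash
mkdir -p pics; python3 - <<'E'
from cell import bot,monitor,viewer
import cv2
for n in("top","scene"):
    cv2.imwrite(f"pics/{n}0.png",cv2.cvtColor(viewer.camera(n),cv2.COLOR_RGB2BGR)); print(n,viewer.camera_model(n))
print(viewer.camera_model("wrist")); print(monitor.read_state())
E
```

```text
top {'camera_matrix': array([[362.70853425,   0.        , 323.58404977],
       [  0.        , 362.70853425, 197.16937617],
       [  0.        ,   0.        ,   1.        ]]), 'xyz': array([0.52449849, 0.08967102, 1.00575245]), 'orientation': array([-3.0414616 ,  0.0158232 , -1.55313019])}
scene {'camera_matrix': array([[429.99679824,   0.        , 320.54656182],
       [  0.        , 429.99679824, 196.6599567 ],
       [  0.        ,   0.        ,   1.        ]]), 'xyz': array([ 1.35863807, -0.191893  ,  0.56522897]), 'orientation': array([-2.12419562, -0.02514086,  1.23751485])}
{'camera_matrix': array([[317.50990015,   0.        , 320.08702625],
       [  0.        , 317.50990015, 200.15691202],
       [  0.        ,   0.        ,   1.        ]]), 'hand_eye': array([[ 3.62802647e-04, -9.56729475e-01, -2.90978659e-01,
         8.06774189e-02],
       [ 9.99999773e-01,  5.12162659e-04, -4.37140468e-04,
         7.60186094e-05],
       [ 5.67253574e-04, -2.90978434e-01,  9.56729444e-01,
        -1.42497090e-01],
       [ 0.00000000e+00,  0.00000000e+00,  0.00000000e+00,
         1.00000000e+00]])}
{'time': 0.1, 'qpos': array([ 1.19043328,  0.33280292, -0.06473472,  1.46082731,  0.0215966 ,
        1.3498896 , -0.08853503]), 'joint_velocities': array([-3.50230972e-04, -2.01786536e-03, -2.18141800e-05, -3.05799259e-03,
       -2.52145773e-04,  2.37615866e-04, -1.25082749e-03]), 'joint_torque': array([ 1.66413989e-03, -6.24545217e+01,  2.50345271e-02, -3.90720999e+01,
       -6.13000430e-02,  3.64769495e-02,  4.74815408e-05]), 'position': array([ 0.21877379, -0.58513149,  0.24085149]), 'orientation': array([-3.14036150e+00,  3.96696096e-05,  3.57778700e-01]), 'wrist_force': array([ 0.03003642,  0.07175708, -0.43331799]), 'moment': array([-0.02670289,  0.01612246,  0.02642576]), 'width': 0.08702113349847852}
```

View pics/top0.png

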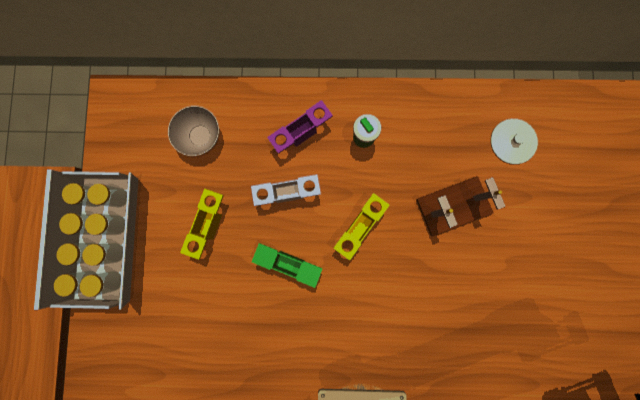

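View pics/scene0.png

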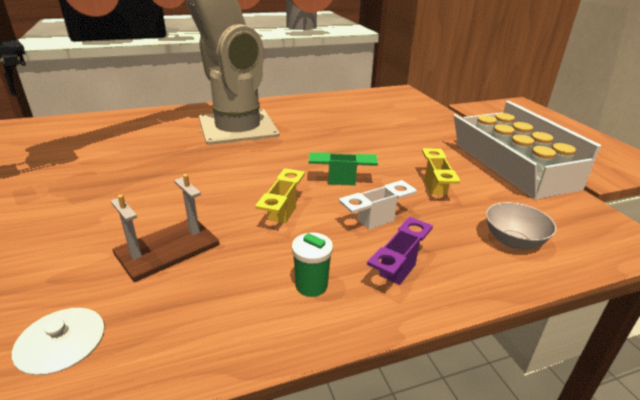

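Candidates (top view) are white (286,191), purple (300,127), yellow (202,224) and (362,228), and green (287,265). The white one with the holes is the one I want. I'll make a close crop of it and the stand.

```bash
python3 - <<'E'
import cv2,numpy as np
i=cv2.imread("pics/top0.png")
a=cv2.resize(i[165:215,235:345],None,fx=5,fy=5,interpolation=3)
b=cv2.resize(i[170:240,405:515],None,fx=5,fy=5,interpolation=3)
cv2.imwrite("pics/crop1.png",np.vstack([a,b]))
E
cat > h.py <<'E'
import numpy as np,cv2
from scipy.spatial.transform import Rotation as R
from cell import bot,monitor,viewer
def ray(name,uv,z,st=None):
    m=viewer.camera_model(name);d=np.linalg.inv(m["camera_matrix"])@[uv[0],uv[1],1]
    if name=="wrist":
        T=R.from_euler("xyz",st["orientation"]).as_matrix();H=m["hand_eye"]
        o=st["position"]+T@H[:3,3];d=T@H[:3,:3]@d
    else: o=m["xyz"];d=R.from_euler("xyz",m["orientation"]).as_matrix()@d
    return o+d*(z-o[2])/d[2]
def save(n,f):
    st=monitor.read_state();im=viewer.camera(n);cv2.imwrite(f,cv2.cvtColor(im,cv2.COLOR_RGB2BGR));return st
E
```

```text
(no output)
```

View pics/crop1.png

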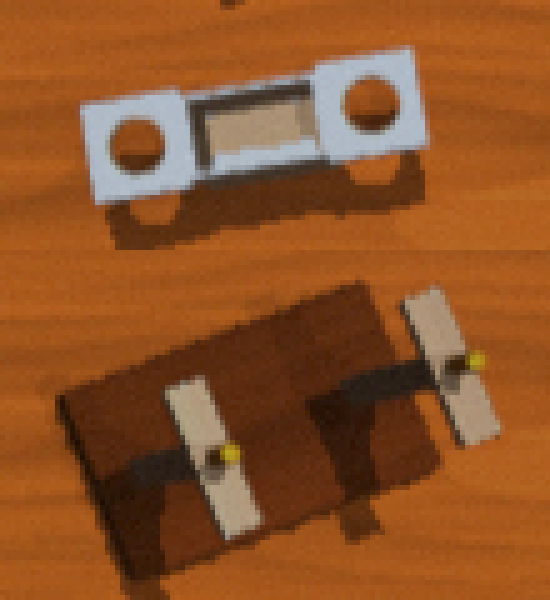

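The crop shows the white caddy with two open holes at top-view pixels (262,193.6) and (308.8,185). The pin tips are at (450.6,210.2) and (500,191.8).

```bash
python3 - <<'E'
from h import *
def pr(l,a,b): print(l,a.round(4),b.round(4),"mid",((a+b)/2).round(4),"d",np.linalg.norm(a-b).round(4),"yaw",np.arctan2(*(b-a)[[1,0]]).round(4))
pr("holes",ray("top",(262,193.6),.07),ray("top",(308.8,185),.07))
pr("pins",ray("top",(450.6,210.2),.155),ray("top",(500,191.8),.155))
pr("bars",ray("top",(447.2,211.2),.13),ray("top",(494.8,192.8),.13))
pr("yellow",ray("top",(347,245),.07),ray("top",(376,206),.07))
print("cup",ray("top",(367,127),.11), "green",ray("top",(287,265),.07))
E
```

```text
holes [0.625  0.2666 0.07  ] [0.6495 0.1452 0.07  ] mid [0.6372 0.2059 0.07  ] d 0.1238 yaw -1.372
pins [ 0.5839 -0.1926  0.155 ] [ 0.629  -0.3085  0.155 ] mid [ 0.6065 -0.2506  0.155 ] d 0.1243 yaw -1.1995
bars [ 0.5831 -0.1928  0.13  ] [ 0.6295 -0.3077  0.13  ] mid [ 0.6063 -0.2502  0.13  ] d 0.1239 yaw -1.1874
yellow [0.4963 0.0441 0.07  ] [ 0.5975 -0.0296  0.07  ] mid [0.5469 0.0073 0.07  ] d 0.1252 yaw -0.6291
cup [ 0.79416167 -0.00111583  0.11      ] green [0.44297564 0.19633459 0.07      ]
```

```bash
python3 - <<'E'
from h import *
P=np.pi
for y in(1.770,-1.372):
    print(y,bot.inverse_kinematics([.637,.206,.2],[P,0,y]),bot.inverse_kinematics([.6064,-.2504,.25],[P,0,y+.178]))
q0=monitor.read_state()["time"]
E
```

```text
1.77 [ 0.30740909  0.69207541 -1.08437061  1.34364027  0.6041186   1.45327271
 -0.5431042 ] [ 0.726432    0.45581424 -0.57122217  1.33261906  0.24303121  1.42223946
  0.54356169]
-1.372 [ 0.37200412  0.7848862  -1.25045867  1.34021235  0.73664637  1.51580313
  2.53028334] [ 0.46526755  0.40487996 -0.19679341  1.34954498  0.07830892  1.394707
 -2.49451765]
```

Yaw 1.77 works at both ends. I'll go above the caddy and take one wrist look.

```bash
python3 - <<'E'
from h import *
P=np.pi
bot.reach([.637,.206,.22],[P,0,1.77])
st=save("wrist","pics/w1.png"); print(st["time"],st["position"],st["orientation"])
import json; json.dump({k:list(map(float,st[k])) for k in("position","orientation")},open("w1.json","w"))
E
```

```text
3.2333 [0.6373518  0.20498804 0.21986634] [-3.14143285e+00  5.02304392e-04  1.76851722e+00]
```

View pics/w1.png

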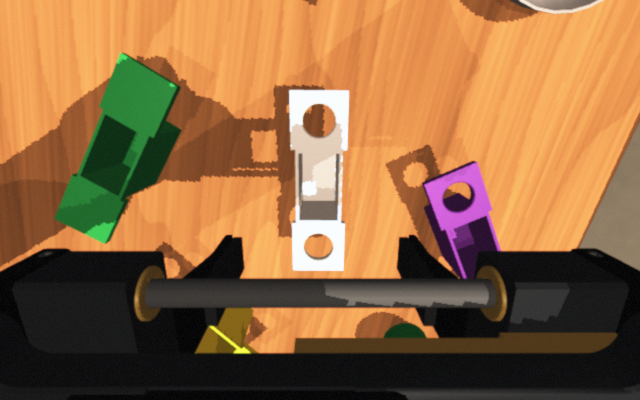

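The wrist view shows the white caddy centred between the jaws, with holes at (319.5,120.5) and (319.5,246). The green and purple caddies are clear of it. I'll compare this with the top view, then grasp and lift.

```bash
python3 - <<'E'
from h import *
import json
st={k:np.array(v) for k,v in json.load(open("w1.json")).items()}
a,b=ray("wrist",(319.5,120.5),.07,st),ray("wrist",(319.5,246),.07,st)
m=(a+b)/2; d=np.linalg.norm(a-b); yaw=np.arctan2(*(a-b)[[1,0]])
print(a,b,m,d,yaw)
assert abs(d-.124)<.006 and np.hypot(*(m[:2]-[.6372,.2059]))<.008
P=np.pi; o=[P,0,yaw]
bot.move_l([m[0],m[1],.11],o,rate=.15)
print(bot.move_l([m[0],m[1],.055],rate=.08,contact_N=8))
bot.grip(.03,25)
s=monitor.read_state(); print(s["width"],s["position"],s["wrist_force"])
bot.move_l([m[0],m[1],.26],rate=.15)
s=save("scene","pics/s2.png"); print(s["time"],s["width"],s["position"],s["wrist_force"])
json.dump(dict(m=list(m),yaw=float(yaw)),open("g.json","w"))
E
```

```text
[0.62442021 0.2694688  0.07      ] [0.64850016 0.14916202 0.07      ] [0.63646019 0.20931541 0.07      ] 0.1226929746543988 1.7683405056540487
False
0.04360323381332711 [0.63634966 0.20930912 0.05500397] [-0.88683795 -0.56723718  1.47226519]
7.3083 0.04385631720250888 [0.6362293  0.20906693 0.25900218] [-0.11649189 -0.70215462 -1.72230649]
```

```bash
python3 - <<'E'
from h import *
P=np.pi
bot.reach([.6064,-.2504,.26],[P,0,1.946])
bot.move_l([.6064,-.2504,.19],rate=.12)
s=save("wrist","pics/w3.png"); save("top","pics/t3.png");save("scene","pics/s3.png")
print(s["time"],s["width"],s["position"],s["orientation"],s["wrist_force"])
c=cv2.imread("pics/t3.png")[160:245,400:530]; d=cv2.imread("pics/s3.png")[110:290,70:270]
c=cv2.resize(c,(520,340),interpolation=3); w=cv2.resize(cv2.imread("pics/w3.png")[0:270,200:440],(280,340*1),interpolation=3)
cv2.imwrite("pics/c3.png",np.hstack([c,w])); cv2.imwrite("pics/d3.png",cv2.resize(d,None,fx=3,fy=3,interpolation=3))
E
```

```text
9.775 0.04351229833039134 [ 0.60679497 -0.25022563  0.19073038] [3.14076283e+00 3.52670270e-04 1.94620968e+00] [-0.21297599 -0.33614977 -0.53057945]
```

View pics/w3.png

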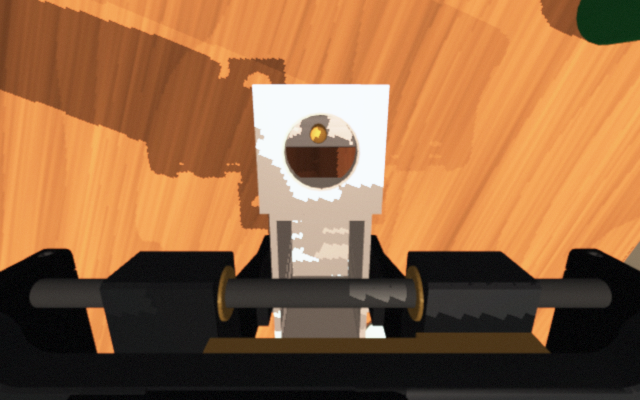

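View pics/d3.png

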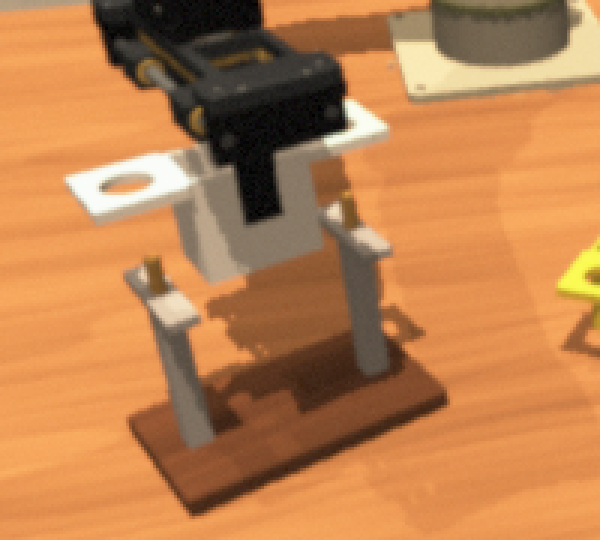

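The near hole is at (321,151) with the pin tip at (318,133) inside it. In the scene view the far hole is at crop (126,184), the same end's pin top at (151,262) and the other pin at (348,198). I'll compute the offsets.

```bash
python3 - <<'E'
from h import *
s=monitor.read_state(); z=s["position"][2]
h=ray("wrist",(321,151),z+.015,s);p=ray("wrist",(318,133),.155,s)
f=lambda x,y:(x/3+70-.33,y/3+110-.33)
h2=ray("scene",f(126,184),z+.013);p2=ray("scene",f(151,260),.155);p1=ray("scene",f(348,197),.155)
for n,v in dict(h=h,p=p,h2=h2,p2=p2,p1=p1).items(): print(n,v.round(4))
print("near err",(h-p)[:2],"far err",(h2-p2)[:2], np.linalg.norm((h-h2)[:2]),np.linalg.norm((p1-p2)[:2]))
E
```

```text
h [ 0.5849 -0.1923  0.206 ]
p [ 0.5826 -0.1904  0.155 ]
h2 [ 0.6253 -0.3099  0.204 ]
p2 [ 0.6303 -0.3063  0.155 ]
p1 [ 0.5842 -0.1902  0.155 ]
near err [ 0.0022882  -0.00189341] far err [-0.00505174 -0.0035463 ] 0.12430330698603673 0.12494168543533078
```

Both offsets (3–6 mm) are within the 10 mm clearance. I'll shift by the mean offset and lower until contact.

```bash
python3 - <<'E'
from h import *
x,y=.6078,-.248
bot.move_l([x,y,.175],rate=.1)
c=bot.move_l([x,y,.119],rate=.04,contact_N=6)
s=monitor.read_state(); print(c,s["time"],s["position"],s["width"],s["wrist_force"],s["moment"])
save("scene","pics/s4.png")
cv2.imwrite("pics/d4.png",cv2.resize(cv2.imread("pics/s4.png")[110:290,70:270],None,fx=3,fy=3,interpolation=3))
E
```

```text
True 11.4083 [ 0.60766852 -0.24801369  0.12287012] 0.043605298056278406 [-0.52786215 -0.75664569  5.18031524] [-0.07880898  0.07870063  0.02494363]
```

View pics/d4.png

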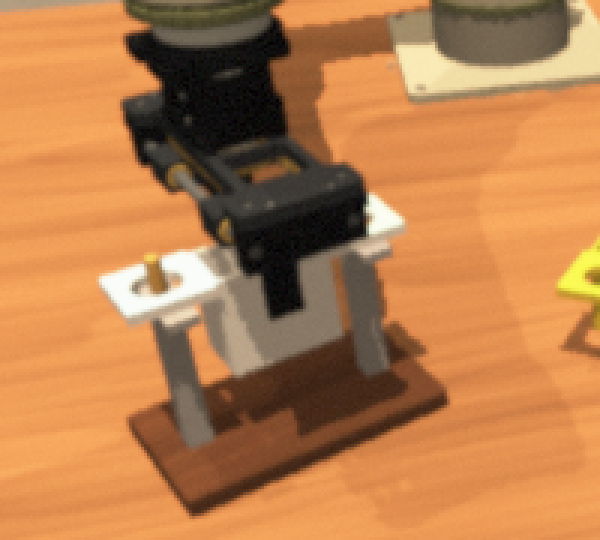

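Contact came at TCP z = 0.1229, against 0.123 expected. The far pin stands up through its hole at (152,272) and the ears sit on the bars. I'll release and retreat.

```bash
python3 - <<'E'
from h import *
bot.grip(.08); bot.dwell(.3)
bot.move_l([.6078,-.248,.28],rate=.12)
q=monitor.read_state()["qpos"].copy(); q[0]-=.6; bot.movej(q)
bot.dwell(.5)
s=save("scene","pics/s5.png"); save("top","pics/t5.png"); print(s["time"],s["position"],s["wrist_force"])
a=cv2.resize(cv2.imread("pics/s5.png")[110:290,70:270],None,fx=2,fy=2,interpolation=3)
b=cv2.resize(cv2.imread("pics/t5.png")[160:250,400:520],(480,360),interpolation=3)[:, :400]
d=cv2.resize(cv2.imread("pics/s5.png"),(368,230)); e=cv2.resize(cv2.imread("pics/t5.png"),(368,230))
cv2.imwrite("pics/c5.png",np.vstack([np.hstack([a,b]),np.hstack([d,e,np.zeros((230,64,3),np.uint8)])]))
E
```

```text
16.0583 [0.64152993 0.1381795  0.27920097] [-0.23880821 -0.77841706 -1.20529016]
```

View pics/c5.png

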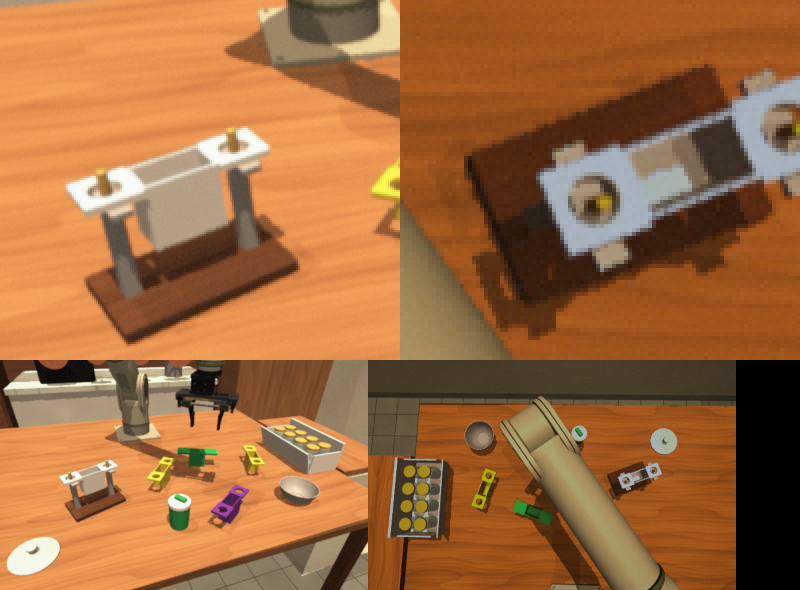

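The caddy hangs level with both pins through their holes (scene crop (103,182) and (232,138)). The bystanders are standing and the arm is clear.

```bash
python3 -c "from cell import hand_in; print(hand_in())"
```

```text
the job is handed in; nothing more can be done
None
```

The white spoon caddy is hanging on the stand, and I handed the job in at about 16 s of robot time, against the 48 s limit. I located it in the top view, checked it with the wrist camera, gripped it across the 44 mm side and lowered it over both pins.

- **Seating:** contact came at TCP z = 0.1229 m, against 0.123 m expected. The final scene and top views show both pins through the ear holes, the ears on the cross bars and the caddy level.
- **Bystanders:** the green caddy and the sippy cup are still standing, judged by eye rather than measured. The arm is clear of everything.
- **Measurements that disagreed:** the top and wrist cameras differed by about 3 mm on the caddy's position. Before lowering, the holes measured 3 mm and 6 mm off the pins, within the 10 mm clearance. I shifted by the average and it went on without snagging.

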